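Run the cleaning pick round the tray sealer's gasket groove

ROBOT

A 7-joint arm with a two-finger parallel gripper is mounted at the origin on the work surface. World frame = base frame: x ahead of the robot, y to its left, z up, the work surface at z = 0. Lengths are in m, angles in rad, forces in N, time in s.
With the tool pointing down it reaches from about 0.4 to 0.875 m from the base axis. Payload 19.3 kg.
Tool frame: the origin (TCP) lies where the fingers leave the gripper's body, on its centre line; the fingertips stand bot.tip_reach ahead of it and the grasp point (between the pads) lies 54 mm ahead of it (bot.tip_reach is the distance from the TCP to the fingertips, in m); z points along the fingers, y is the line along which they close (so a half turn about z gives the same grasp; the last joint's range is limited). The gripper opens to 85 mm and grips with 20 to 120 N. Pads are 22 mm wide; open, the fingers measure 114 mm over their backs; the gripper's body (76 mm by 85 mm) begins 54 mm behind the grasp point. The pads swing forward as they close: fully open they stand 13 mm farther back than shut.
Start: joints at [-1.371, 0.521, -0.036, 1.599, 0.021, 1.021, -0.113], TCP at [0.167, 0.602, 0.304] pointing down, gripper open.
Joint ranges: [-2.91, 2.91], [-0.3, 2.13], [-1.5, 1.42], [0.17, 2.43], [-1.26, 4.41], [0.16, 1.93], [-2.52, 2.52]. Speed limits (rad/s): [1.89, 1.89, 2.39, 2.39, 3.01, 3.01, 3.01].

INTERFACE

Orientations are given as [roll, pitch, yaw] about the fixed x, y, z axes, in that order (R = Rz(yaw) Ry(pitch) Rx(roll)).
In Python, from workcell import bot gives the robot as it stands. The module is installed in compiled form; this text tells all that it offers.
- The arm moves only by the shell command python3 -m jog 'ROWS' [FORCE]. ROWS is JSON, a list that holds one entry, the list of rows, each a list of 7 numbers: the shift along the tool's x, y, z in mm, then the turn, a rotation vector about the tool's x, y, z in rad, then the opening, from 0 (shut) to 1 (fully open). In form: [[[tx, ty, tz, wx, wy, wz, fingers], ...]]. A call has 1 to 5 rows; each row shifts and turns the commanded pose from where the row before left it, along the tool's axes as they then stand; what a row does not reach is not made up. A row lasts 1/10 s, in which the tool goes at most 50 mm and 8.59 degrees, less where a joint would pass 70% of its speed; a pose out of reach is approached as far as the arm can. A call is refused whole if a number of a shift passes 50 or a number of a turn 0.15, either way. A call with a gripper value outside its range is refused whole. The fingers move at their own pace and stop on an object; FORCE is the grip in N (left out, the last holds). Time passes only in rows, so rows that do not move let the fingers close. It gives the time, the measured TCP pose, the force, the opening and the grip force at its end, in the units of the state.
- bot.observe(): the state, without advancing time (a new reading comes with each control period).
- bot.grab_frame(name): name is "scene" or "top" or "wrist"; returns a dict with "img" (480x640x3 uint8, red, green, blue), "intrinsics" (3x3 intrinsics, pixels), "R" (3x3) and "t" (3): a world point X has camera coordinates R X + t; the wrist camera has in their place "tool_from_camera" (4x4, takes a point from camera to tool coordinates, whose origin is the TCP and whose axes are the flange's). Camera axes: x right, y down, z forward; pixel columns grow to the right and rows downward; lengths in m; the calibration is good to about 2 mm. A picture is of the moment at which its call begins: read the wrist's pose just before it. There is no depth.
- bot.job_done(): hands the job in; it is judged then, once.
Trained networks look in a picture, given as the dict that the camera call returned (one of the last four; its "shot" number tells which), for a name from the list of things; names that differ only in an ending like _2 or _b are one class to them, and where a whole thing is asked for, a point or a joint stands for the part that bears it (a point fixed in the world has none). Each returns a list of dicts, best first, with "conf" (0 to 1); they miss things now and then, are a little off and sometimes report something else, mostly with a low value. They report only what shows in the picture. A call takes as long as a camera call. They do not tell look-alikes from the thing itself.
- bot.trace(query, picture): "region" (480x640 bool, what is visible of it).
- bot.spot_point(query, picture): "xyz" ([x, y, z] in m, in world coordinates, good to about 4 mm: a listed point, or the origin of a listed thing).
The state is a dict: "clock": time; "qpos": joint angles; "qd": joint speeds; "joint_efforts": joint torques, N m; "position": TCP position; "tool_rot": TCP orientation; "force": force on the tool from outside, world axes, zero at the start; "moment": the same for the moment, N m; "grip_width": finger opening in m; "finger_force": force on a finger pad.
Only numpy, scipy, OpenCV 4.12 (cv2) and the standard library are available. Lean on these libraries where they do the work, as an engineer would, in place of code of your own. Each camera call takes 0.05 s, during which the arm holds its last target. There are 200 camera calls.

TASK

Take the narrow round-tipped pick (not the wide scraper) off the tool rack and put its tip down in the square pocket of the seal plate. Guide it gently and slowly, under 8 cm a second, down in the groove and all the way round its three legs to the blind end without lifting it out on the way, then hang it back across its free bay of the rack. Leave the scraper, the cakes and the bowl where they are.

Things in the scene. Friction and masses are not known exactly. Their poses are not given: they have to be found in the camera images.
- seal_plate: Fixed aluminium plate 180 (x) x 140 (y) x 50 mm high. Origin: centre of underside, on the table; z up, x away from the robot (yaw within 0.4). In its top is a U groove 12 mm wide, 10 mm deep, dark floor at z 40, square corners. Centre line (x, y): square 22 mm start pocket (-60, 45), corners (60, 45) and (60, -45), blind end (-60, -45). The larger hollow inside the U is not part of it.
- groove_start (a point): Middle of the square start pocket, on the groove's floor (10 mm below the plate's top face). Axes as the plate's.
- groove_corner1 (a point): First corner of the groove (centre line, floor). Axes as the plate's.
- groove_corner2 (a point): Second corner of the groove (centre line, floor). Axes as the plate's.
- groove_end (a point): Blind end of the groove (centre line, floor; the end wall is 6 mm farther). Axes as the plate's.
- rack: Fixed rack, dark steel base 120 (x) x 180 (y) x 12 mm, with two bays at y +55 and -55. Each bay: two posts at x +40 and -40 with saddles (12 x 34 mm, top z 105, 6 mm lips 24 mm apart). A handle lies along x across both posts, its shank hanging between them; nothing joins the posts above the base. Origin: centre of underside, on the table; z up, x away from the robot (yaw within 0.4).
- pick: The pick, a loose T-shaped tool (84 to 168 g) hung upright in one of the bays: black bar handle 120 (x) x 16 (y) x 24 mm high (z 80 to 104); from its middle a round steel shank goes down, 10 mm thick, narrowing to a 6 mm round tip. Origin: lower end of the tip; z up, x along the handle (along the rack's x). Hung, its origin is 25 mm above the table.
- pick_tip (a point): Lower end of the pick's tip (the pick's origin). Axes as the pick's.
- pick_grip (a point): Middle of the pick's handle, 92 mm above the tip, where to grip it across its 16 mm width (along the pick's y). Axes as the pick's.
- scraper: The scraper, in the other bay: same black handle, but ending below in a flat steel blade 70 mm wide (along its y), 55 mm high, 3 mm thick. Origin: middle of the blade's lower edge; z up; x along the handle. Not to be used or disturbed.
- cake_a: Bystander: tall cake in a dark case with white icing, 100 mm across, 105 mm high, beyond the work. Origin: centre of the underside.
- cake_b: Bystander: a like cake, at the right side. Origin: centre of the underside.
- bowl: Bystander: steel bowl with cinnamon sticks, 160 mm across, 50 mm high, at the left side. Origin: centre of the underside.
Not all that is in view belongs to the job. What is meant by the pick is not blue, and is the smaller of those in its own colour.

How it is judged:
By the outcome, as a careful person would: the job done as asked, in the order asked, and still so for the second after the job is handed in, with the robot touching nothing.
It also fails if it takes over 72 s, if anything falls off the work surface, if the arm or the gripper's body presses on something with over 40 N, if the wrist force passes 120 N, or if a joint passes its speed limit or range.

## Working session

There is one attempt and no reset: what is moved stays moved. The work goes in short steps, Python scripts to look and compute and a shell command to move; the robot and the scene stay as the last step left them, time stands still between calls to the robot, and variables do not carry over. Pictures are saved under pics/ and viewed, at most 10 in all, crops included, and the job is handed in when it is done.

```bash
mkdir -p pics; ls
cat > h.py <<'E'
from workcell import bot
import numpy as np, cv2
from scipy.spatial.transform import Rotation as R
np.set_printoptions(precision=4,suppress=True)
def save(f,n): cv2.imwrite('pics/'+n+'.png',cv2.cvtColor(f['img'],cv2.COLOR_RGB2BGR))
def proj(f,X):
    c=f['R']@np.array(X)+f['t']; p=f['intrinsics']@c; return p[:2]/p[2]
E
python3 - <<'E'
from h import *
s=bot.observe(); print(s, bot.tip_reach)
for n in ['top','scene']:
    f=bot.grab_frame(n); save(f,n)
    print(n, -f['R'].T@f['t'])
    for q in ['groove_start','groove_corner1','groove_corner2','groove_end','seal_plate','rack','pick','pick_tip','pick_grip','scraper','cake_a','bowl']:
        print(q,[(np.round(d['xyz'],4).tolist(),round(d['conf'],2),proj(f,d['xyz']).round().tolist()) for d in bot.spot_point(q,f)[:4]])
print(bot.observe()['clock'])
E
```

```text
pics
{'clock': 0.0, 'qpos': array([-1.3712,  0.522 , -0.0363,  1.6   ,  0.0212,  1.0211, -0.1128]), 'qd': array([ 0.0001,  0.0017,  0.0013,  0.0014, -0.0009, -0.0004, -0.0001]), 'joint_efforts': array([  0.0001, -92.712 ,   1.9796, -36.9915,   0.0178,   0.0084,
         0.0001]), 'position': array([0.1666, 0.6022, 0.3033]), 'tool_rot': array([-3.1405,  0.0001,  2.8718]), 'force': array([-0.7052,  0.5536, -0.1796]), 'moment': array([ 0.0504,  0.0044, -0.0316]), 'finger_force': 0.0, 'grip_width': 0.08560723199335334} 0.0726
top [0.5167 0.0124 1.3929]
groove_start [([0.4355, 0.2162, 0.0407], 0.79, [244.0, 318.0])]
groove_corner1 [([0.5806, 0.1763, 0.0461], 0.97, [258.0, 264.0]), ([0.5519, 0.2588, 0.039], 0.6, [229.0, 275.0]), ([0.5771, -0.1073, 0.0254], 0.3, [361.0, 265.0])]
groove_corner2 [([0.5806, 0.1763, 0.0461], 0.97, [258.0, 264.0]), ([0.5519, 0.2588, 0.039], 0.6, [229.0, 275.0]), ([0.5771, -0.1073, 0.0254], 0.3, [361.0, 265.0])]
groove_end [([0.4658, 0.1316, 0.0373], 0.79, [275.0, 306.0])]
seal_plate [([0.5133, 0.1947, 0.0007], 0.97, [254.0, 289.0]), ([0.5682, -0.215, 0.0266], 0.
[... 1355 characters left out ...]
0.5652, -0.2147, 0.0275], 0.59, [231.0, 308.0]), ([0.6333, 0.4824, -0.0], 0.33, [435.0, 187.0])]
pick_tip [([0.707, -0.3444, -0.002], 0.88, [226.0, 390.0]), ([0.5652, -0.2144, 0.0247], 0.74, [232.0, 309.0]), ([0.5093, -0.3455, -0.0008], 0.67, [175.0, 332.0]), ([0.6339, 0.4812, 0.0018], 0.48, [435.0, 187.0])]
pick_grip [([0.5661, -0.2163, 0.1178], 0.98, [226.0, 288.0]), ([0.508, -0.346, 0.0884], 0.89, [166.0, 313.0]), ([0.7072, -0.3545, 0.1231], 0.61, [214.0, 369.0])]
scraper [([0.5825, -0.1105, 0.0273], 0.71, [269.0, 288.0])]
cake_a [([0.534, -0.5009, -0.0001], 0.79, [123.0, 382.0])]
bowl [([0.6326, 0.4805, 0.0026], 0.65, [435.0, 187.0]), ([0.4704, 0.1289, 0.0392], 0.18, [309.0, 210.0])]
1.3
```

```bash
python3 -c "
import cv2
a=cv2.imread('pics/top.png')[190:340,200:520];cv2.imwrite('pics/top_c.png',cv2.resize(a,None,fx=2.5,fy=2.5,interpolation=3))
a=cv2.imread('pics/scene.png')[150:450,100:420];cv2.imwrite('pics/scene_c.png',cv2.resize(a,None,fx=2,fy=2,interpolation=3))"
```

```text
(no output)
```

View pics/top_c.png

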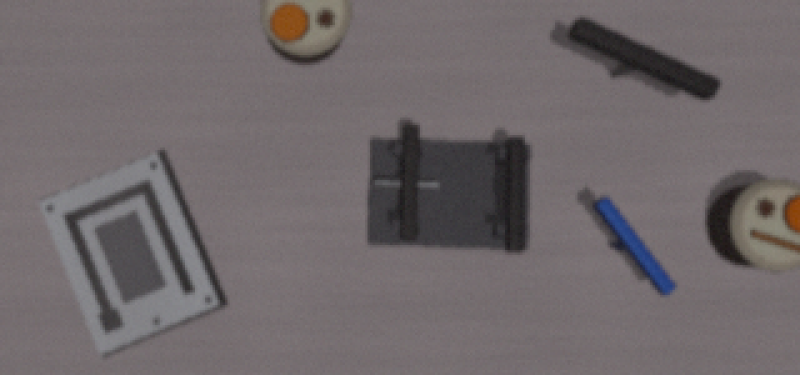

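View pics/scene_c.png

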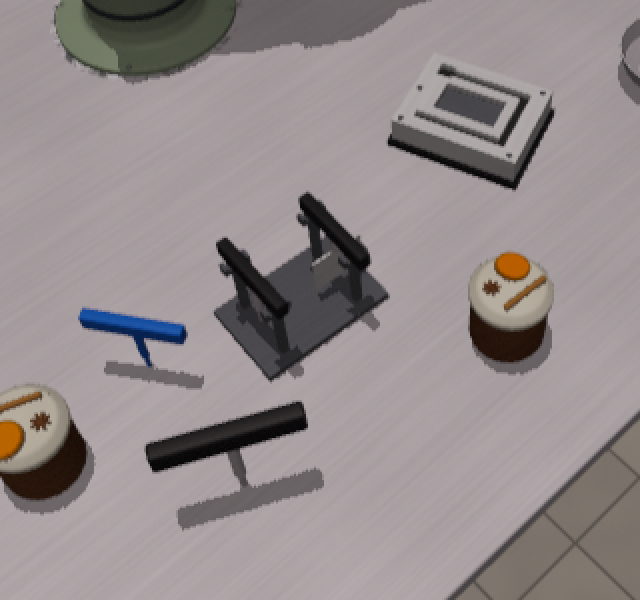

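The target pick is the black one in the rack's right bay, at crop-top (515,195) and world ≈(0.566,-0.215). The blue tool and the large black tool on the table are decoys. The plate is turned about 0.37 rad and its pocket is at crop-top (110,320). Next I square the tool to yaw π and move over the plate for a close look.

```bash
python3 -m jog '[[[0,0,0,0,0,-0.135,1],[0,0,0,0,0,-0.135,1],[-31,-37,0,0,0,0,1],[-31,-37,0,0,0,0,1],[-31,-37,0,0,0,0,1]]]'
python3 -m jog '[[[-31,-37,0,0,0,0,1],[-31,-37,0,0,0,0,1],[-31,-37,0,0,0,0,1],[-31,-37,0,0,0,0,1],[-31,-37,0,0,0,0,1]]]'
python3 -m jog '[[[-31,-37,0,0,0,0,1],[0,0,0,0,0,0,1],[0,0,0,0,0,0,1]]]'
cat >> h.py <<'E'
def wrist():
    s=bot.observe(); f=bot.grab_frame('wrist')
    T=np.eye(4); T[:3,:3]=R.from_euler('xyz',s['tool_rot']).as_matrix(); T[:3,3]=s['position']
    C=np.linalg.inv(T@f['tool_from_camera']); f['Rw'],f['tw']=C[:3,:3],C[:3,3]; return s,f
def wproj(f,X):
    c=f['Rw']@np.array(X)+f['tw']; p=f['intrinsics']@c; return p[:2]/p[2]
def ray(f,px,z):
    d=f['Rw'].T@np.linalg.inv(f['intrinsics'])@np.array([px[0],px[1],1.]); c=-f['Rw'].T@f['tw']
    return c+d*(z-c[2])/d[2]
E
python3 - <<'E'
from h import *
s,f=wrist(); print(s['position'],s['tool_rot'],s['qpos'],f['tool_from_camera']); save(f,'w1')
for q in ['groove_start','groove_corner1','groove_end','seal_plate']:
    print(q,[(np.round(d['xyz'],4).tolist(),round(d['conf'],2),wproj(f,d['xyz']).round().tolist()) for d in bot.spot_point(q,f)[:3]])
E
```

```text
clock: 1.8
position: [0.2605, 0.4899, 0.3038]
tool_rot: [-3.142, 0.0, -3.141]
force: [0.8, 0.5, 1.0]
grip_width: 0.0854
finger_force: 0.0
clock: 2.3
position: [0.4156, 0.3048, 0.3042]
tool_rot: [3.141, 0.0, -3.141]
force: [0.8, 0.6, -0.1]
grip_width: 0.0857
finger_force: 0.0
clock: 2.6
position: [0.4463, 0.2686, 0.304]
tool_rot: [3.142, 0.0, 3.139]
force: [-1.2, 0.6, 0.2]
grip_width: 0.0856
finger_force: 0.0
[0.4463 0.2686 0.304 ] [3.1415 0.0001 3.1394] [-0.655   0.3563 -0.0008  1.8733  0.0004  0.9119  0.9127] [[ 0.0001 -0.9646 -0.2638  0.0673]
 [ 1.      0.0002 -0.0002 -0.    ]
 [ 0.0003 -0.2638  0.9646 -0.0687]
 [ 0.      0.      0.      1.    ]]
groove_start [([0.4357, 0.2111, 0.0371], 0.69, [262.0, 206.0])]
groove_corner1 [([0.5488, 0.2598, 0.0392], 0.95, [312.0, 311.0])]
groove_end [([0.4739, 0.1307, 0.0355], 0.88, [186.0, 243.0])]
seal_plate [([0.5128, 0.1991, 0.0006], 0.78, [260.0, 267.0])]
```

View pics/w1.png

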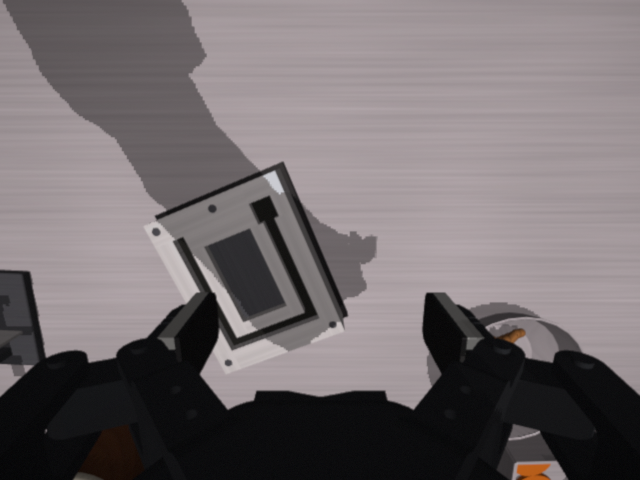

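The plate is clear, with the pocket at (264,210), corner 1 at (312,312), corner 2 at (237,345) and the blind end at (181,241). I'll enlarge it for an accurate pose fit.

```bash
python3 -c "
import cv2
a=cv2.imread('pics/w1.png')[155:380,140:355];a=cv2.convertScaleAbs(a,alpha=1.5,beta=20);cv2.imwrite('pics/w1_c.png',cv2.resize(a,None,fx=2.65,fy=2.65,interpolation=2))"
```

```text
(no output)
```

View pics/w1_c.png

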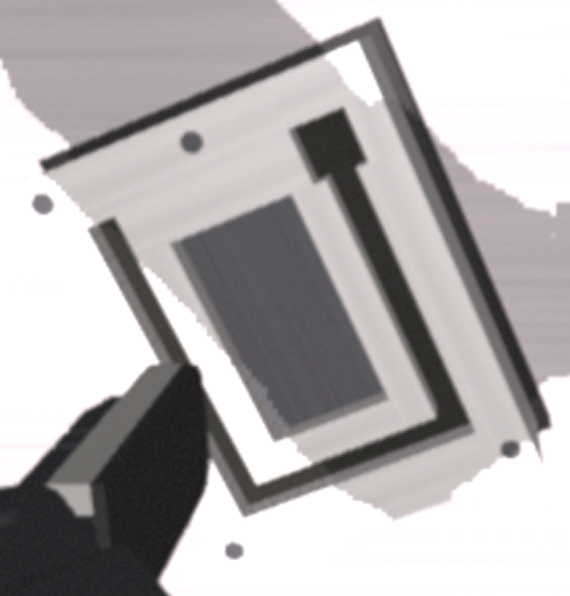

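```bash
python3 -m jog '[[[0,-49,0,0,0,0,1],[0,-49,0,0,0,0,1],[0,-49,0,0,0,0,1],[0,-49,0,0,0,0,1],[0,-49,0,0,0,0,1]]]'
python3 -m jog '[[[-5,-49,0,0,0,0,1],[-5,-49,0,0,0,0,1],[-5,-49,0,0,0,0,1],[0,0,0,0,0,0,1],[0,0,0,0,0,0,1]]]'
python3 - <<'E'
from h import *
s,f=wrist(); print(s['position'],s['tool_rot']); save(f,'w2')
for q in ['pick_grip','pick_tip','rack','scraper']:
    print(q,[(np.round(d['xyz'],4).tolist(),round(d['conf'],2),wproj(f,d['xyz']).round().tolist()) for d in bot.spot_point(q,f)[:3]])
E
```

```text
clock: 3.35
position: [0.4453, 0.0233, 0.3041]
tool_rot: [3.141, 0.001, -3.14]
force: [1.6, 0.4, 0.2]
grip_width: 0.0853
finger_force: 0.0
clock: 3.85
position: [0.4607, -0.1228, 0.3038]
tool_rot: [3.142, -0.0, 3.141]
force: [0.4, 0.8, 0.8]
grip_width: 0.0856
finger_force: 0.0
[ 0.4607 -0.1228  0.3038] [ 3.1415 -0.0002  3.1407]
pick_grip [([0.5712, -0.2176, 0.1182], 0.95, [209.0, 362.0]), ([0.5712, -0.4163, 0.0116], 0.57, [66.0, 306.0])]
pick_tip [([0.5384, -0.3313, 0.0113], 0.95, [136.0, 280.0]), ([0.7332, -0.3587, 0.0095], 0.91, [137.0, 421.0]), ([0.5692, -0.2146, 0.0242], 0.76, [238.0, 310.0])]
rack [([0.5737, -0.1594, -0.003], 0.64, [290.0, 303.0])]
scraper [([0.5837, -0.1005, 0.0273], 0.78, [340.0, 323.0])]
```

View pics/w2.png

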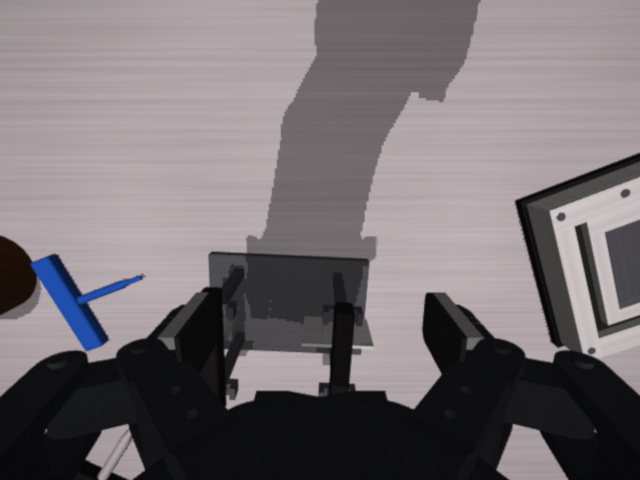

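Here the rack base's near corners are at (209,253) and (369,260), a yaw of about -0.04. The scraper is at (343,340) and the pick is hidden behind the left finger. I'll fit the plate and shift to bring the pick into view.

```bash
python3 -m jog '[[[0,-46,0,0,0,0,1],[0,-46,0,0,0,0,1],[0,0,0,0,0,0,1],[0,0,0,0,0,0,1]]]'
python3 - <<'E'
from h import *
from scipy.optimize import least_squares
s,f=wrist(); print(s['position'],s['tool_rot']); save(f,'w3')
for q in ['pick_grip','pick_tip','rack','scraper']:
    print(q,[(np.round(d['xyz'],4).tolist(),round(d['conf'],2),wproj(f,d['xyz']).round().tolist()) for d in bot.spot_point(q,f)[:3]])
# plate fit, shot w1
T=np.eye(4);T[:3,:3]=R.from_euler('xyz',[3.1415,.0001,3.1394]).as_matrix();T[:3,3]=[.4463,.2686,.304]
C=np.linalg.inv(T@f['tool_from_camera']); g=dict(f,Rw=C[:3,:3],tw=C[:3,3])
px=np.array([[291,130],[344,109],[472,430],[246,516],[91,231],[114,219]])/2.65+[140,155]
L=np.array([[-71,34],[-71,56],[66,51],[66,-51],[-66,-51],[-66,-39]])/1e3
W=np.array([ray(g,p,.05)[:2] for p in px])
def P(v,l): c,s=np.cos(v[2]),np.sin(v[2]); return v[:2]+np.asarray(l)@np.array([[c,s],[-s,c]])
r=least_squares(lambda v:(P(v,L)-W).ravel(),[.51,.195,.37])
print('plate',r.x,'resid mm',r.fun.reshape(-1,2)*1e3)
print(P(r.x,np.array([[-60,45],[60,45],[60,-45],[-60,-45]])/1e3))
E
```

```text
clock: 4.5
position: [0.4607, -0.2146, 0.3038]
tool_rot: [3.142, -0.0, 3.141]
force: [-0.0, -0.5, -1.1]
grip_width: 0.0857
finger_force: 0.0
[ 0.4607 -0.2146  0.3038] [ 3.1415 -0.0002  3.1411]
pick_grip [([0.5705, -0.2153, 0.1165], 0.82, [320.0, 360.0]), ([0.5692, -0.4139, 0.0077], 0.7, [149.0, 303.0]), ([0.5349, -0.4952, 0.003], 0.68, [76.0, 274.0])]
pick_tip [([0.5379, -0.3304, 0.011], 0.92, [218.0, 279.0])]
rack [([0.5749, -0.1607, -0.0007], 0.76, [366.0, 304.0])]
scraper [([0.5844, -0.1027, 0.0279], 0.96, [421.0, 323.0])]
plate [0.5103 0.1963 0.3882] resid mm [[-0.2239 -0.8171]
 [-1.0543  0.2531]
 [ 1.2744  2.3737]
 [ 1.6774 -0.6212]
 [-0.849  -1.6556]
 [-0.8246  0.467 ]]
[[0.4377 0.2152]
 [0.5488 0.2607]
 [0.5828 0.1774]
 [0.4718 0.1319]]
```

View pics/w3.png

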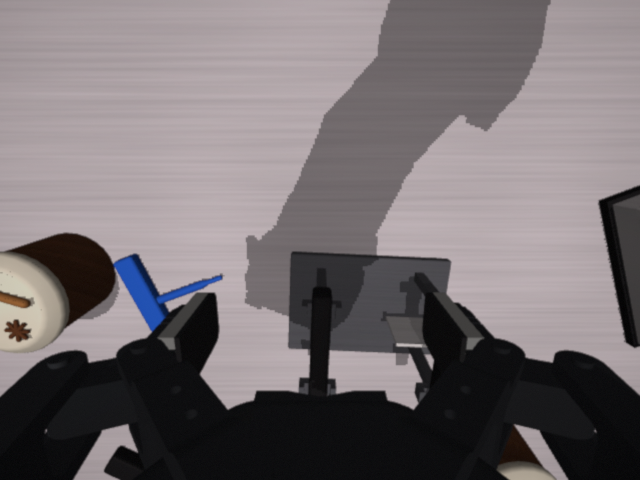

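The pick's handle lies between the fingers, near end at (321,289) and running down to (319,378), about aligned with the tool's x axis. I'll check its position numerically.

Run:
```python
from h import *
s,f=wrist()
g=cv2.cvtColor(f['img'],cv2.COLOR_RGB2GRAY)
for r in [285,288,291,296,310,330,345,355,365]: print(r,g[r,302:342].tolist())
b=lambda u,v,z:ray(f,(u,v),z)
for v in (289,): print(b(321,v,.129),b(321,v,.105))
for c in [(291,252),(450,260)]: print('base',b(*c,.012))
t=bot.trace('pick',f)
for d in t[:2]:
    m=d['region'];ys=np.where(m.any(1))[0]; print(d['conf'],ys.min(),ys.max())
    for r in range(ys.min(),min(ys.max(),400),12):
        x=np.where(m[r,:])[0]; 
        if len(x): print(r,x.min(),x.max(),b((x.min()+x.max())/2,r,.129))
```

```text
285 [48, 49, 49, 49, 49, 48, 47, 49, 47, 48, 48, 46, 41, 29, 27, 25, 24, 25, 26, 28, 26, 26, 30, 38, 47, 48, 47, 47, 47, 48, 47, 47, 47, 47, 47, 48, 48, 49, 48, 48]
288 [50, 49, 49, 47, 49, 48, 48, 49, 44, 31, 11, 7, 9, 6, 7, 5, 7, 9, 6, 9, 6, 7, 9, 8, 6, 12, 17, 32, 46, 47, 48, 47, 48, 46, 47, 48, 49, 49, 48, 48]
291 [48, 49, 49, 48, 49, 48, 48, 48, 40, 14, 7, 8, 9, 7, 6, 8, 8, 8, 7, 7, 6, 6, 8, 7, 6, 8, 9, 20, 36, 47, 47, 48, 48, 47, 48, 47, 48, 47, 48, 48]
296 [49, 47, 49, 48, 48, 49, 48, 45, 33, 12, 8, 11, 10, 11, 10, 11, 9, 9, 11, 11, 12, 9, 9, 9, 8, 8, 8, 15, 30, 46, 47, 48, 48, 48, 48, 48, 47, 47, 48, 47]
310 [47, 49, 48, 46, 45, 47, 48, 40, 20, 13, 15, 15, 17, 17, 17, 16, 16, 17, 17, 17, 17, 16, 18, 15, 16, 14, 13, 23, 40, 48, 48, 45, 41, 47, 48, 47, 48, 48, 47, 47]
330 [75, 76, 75, 75, 74, 66, 44, 22, 15, 14, 16, 16, 17, 15, 15, 16, 16, 16, 15, 15, 16, 16, 15, 13, 12, 12, 21, 40, 57, 71, 73, 74, 74, 74, 74, 75, 74, 74, 75, 75]
345 [47, 47, 47, 47, 46, 42, 31, 14, 14, 16, 13, 17, 15, 16, 16, 16, 16, 16, 14, 14, 18, 13, 15, 13, 14, 30, 57, 71, 72, 73, 73, 72, 72, 72, 73, 72, 7
[... 206 characters left out ...]
174, 174, 174, 174, 172, 146, 53, 12, 14, 15, 15, 15, 15, 15, 14, 15, 16, 16, 15, 14, 15, 14, 14, 26, 83, 144, 172, 175, 174, 175, 175, 174, 174, 174, 174, 173, 174, 175, 174, 174]
[ 0.4995 -0.2129  0.129 ] [ 0.5099 -0.2128  0.105 ]
base [ 0.5063 -0.2457  0.012 ]
base [ 0.5152 -0.0695  0.012 ]
0.95 286 395
286 314 326 [ 0.497  -0.2137  0.129 ]
298 311 330 [ 0.507  -0.2133  0.129 ]
310 310 329 [ 0.5172 -0.214   0.129 ]
322 310 329 [ 0.5276 -0.214   0.129 ]
334 309 329 [ 0.5382 -0.2144  0.129 ]
346 309 328 [ 0.549  -0.2148  0.129 ]
358 308 327 [ 0.5601 -0.2156  0.129 ]
370 308 326 [ 0.5714 -0.216   0.129 ]
382 307 325 [ 0.5829 -0.2168  0.129 ]
394 311 325 [ 0.5947 -0.2152  0.129 ]
0.82 445 479
```

The pick's middle is at (0.567,-0.2155), its yaw is -0.048 and its grip height is 0.117. All three agree with the sizes given. I'll go above it, align, descend and grip.

```bash
python3 -m jog '[[[-35,0,0,0,0,0,1],[-35,0,0,0,0,0,1],[-36,-1,0,0,0,0,1],[0,0,30,0,0,0.048,1],[0,0,0,0,0,0,1]]]'
python3 -m jog '[[[0,0,33,0,0,0,1],[0,0,33,0,0,0,1],[0,0,22,0,0,0,1],[0,0,15,0,0,0,1],[0,0,0,0,0,0,1]]]'
```

```text
clock: 5.35
position: [0.566, -0.2145, 0.2707]
tool_rot: [3.141, -0.005, 3.094]
force: [0.1, 0.5, -0.2]
grip_width: 0.085
finger_force: 0.0
clock: 5.85
position: [0.566, -0.2154, 0.1702]
tool_rot: [3.141, -0.002, 3.094]
force: [0.7, 0.4, -0.0]
grip_width: 0.0853
finger_force: 0.0
```

```bash
python3 -m jog '[[[0,0,0,0,0,0,0.2],[0,0,0,0,0,0,0.1],[0,0,0,0,0,0,0],[0,0,0,0,0,0,0],[0,0,0,0,0,0,0]]]' 70
python3 -m jog '[[[0,0,0,0,0,0,0],[0,0,0,0,0,0,0],[0,0,0,0,0,0,0]]]'
```

```text
clock: 6.35
position: [0.5669, -0.2156, 0.1715]
tool_rot: [-3.142, 0.001, 3.094]
force: [-5.1, 2.6, 12.8]
grip_width: 0.0151
finger_force: 68.0
clock: 6.65
position: [0.5669, -0.2155, 0.1715]
tool_rot: [-3.142, 0.001, 3.094]
force: [-2.0, 0.8, 7.7]
grip_width: 0.0151
finger_force: 68.6
```

```bash
python3 -m jog '[[[0,0,-15,0,0,0,0],[0,0,-30,0,0,0,0],[0,0,-30,0,0,-0.145,0],[0,0,-30,0,0,-0.145,0],[0,0,-20,0,0,-0.146,0]]]'
python3 -m jog '[[[-4,25,0,0,0,0,0],[-4,41,0,0,0,0,0],[-4,41,0,0,0,0,0],[-4,41,0,0,0,0,0],[-4,41,0,0,0,0,0]]]'
python3 -m jog '[[[-4,41,0,0,0,0,0],[-4,41,0,0,0,0,0],[-4,41,0,0,0,0,0],[-4,41,0,0,0,0,0],[-4,41,0,0,0,0,0]]]'
python3 -m jog '[[[-4,35,0,0,0,0,0],[0,19,0,0,0,0,0],[0,0,0,0,0,0,0],[0,0,0,0,0,0,0]]]'
python3 - <<'E'
from h import *
s,f=wrist(); print(s['position'],s['tool_rot'],s['force'],s['grip_width']); save(f,'w4')
for q in ['groove_start','groove_corner1','groove_corner2','groove_end','pick_tip','pick_grip']:
    print(q,[(np.round(d['xyz'],4).tolist(),round(d['conf'],2),wproj(f,d['xyz']).round().tolist()) for d in bot.spot_point(q,f)[:3]])
E
```

```text
clock: 7.15
position: [0.5669, -0.2158, 0.2991]
tool_rot: [-3.14, 0.002, -2.748]
force: [-0.0, -0.7, -1.9]
grip_width: 0.015
finger_force: 68.3
clock: 7.65
position: [0.5129, -0.0318, 0.2969]
tool_rot: [-3.141, 0.001, -2.754]
force: [1.0, 1.0, -1.2]
grip_width: 0.0151
finger_force: 68.4
clock: 8.15
position: [0.454, 0.1656, 0.297]
tool_rot: [-3.141, 0.001, -2.754]
force: [1.6, -0.4, -2.2]
grip_width: 0.0149
finger_force: 68.4
clock: 8.55
position: [0.438, 0.2155, 0.2965]
tool_rot: [-3.141, 0.001, -2.753]
force: [-0.6, -0.7, -1.3]
grip_width: 0.0152
finger_force: 68.5
[0.438  0.2155 0.2965] [-3.1411  0.0005 -2.753 ] [-0.6458 -0.681  -1.3449] 0.015216755667512991
groove_start []
groove_corner1 [([0.5814, 0.1785, 0.0423], 0.57, [236.0, 329.0])]
groove_corner2 [([0.5814, 0.1785, 0.0423], 0.57, [236.0, 329.0])]
groove_end [([0.475, 0.1298, 0.0392], 0.6, [224.0, 220.0])]
pick_tip [([0.7656, -0.0063, 0.0005], 0.74, [56.0, 384.0])]
pick_grip [([0.4409, 0.2157, 0.2435], 0.94, [317.0, 329.0])]
```

View pics/w4.png

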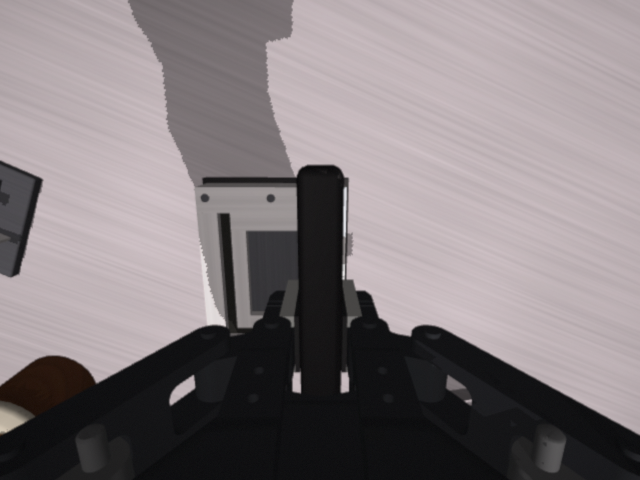

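The pick is held upright and the handle hides the pocket. The plate's edges run square to the tool, and the third leg shows at (219–232, 213–330). I'll use edge profiles to refine the plate pose.

Run:
```python
from h import *
s=bot.observe()
import pickle
f=bot.grab_frame('wrist')
T=np.eye(4); T[:3,:3]=R.from_euler('xyz',s['tool_rot']).as_matrix(); T[:3,3]=s['position']
C=np.linalg.inv(T@f['tool_from_camera']); f['Rw'],f['tw']=C[:3,:3],C[:3,3]
pickle.dump({k:v for k,v in f.items()},open('w4.pkl','wb'))
g=cv2.GaussianBlur(cv2.cvtColor(f['img'],cv2.COLOR_RGB2GRAY),(1,1),0).astype(int)
for r in [225,245,265,285,305]: print('row',r,g[r,194:258].tolist())
for c in [212,224,240,260,285]: print('col',c,g[174:222,c].tolist())
for c in [232,240,250]: print('col',c,g[300:345,c].tolist())
for r in [205,215,230,260]: print('right',r,g[r,340:356].tolist())
```

```text
row 225 [188, 188, 186, 176, 150, 142, 143, 144, 144, 143, 141, 141, 141, 140, 142, 144, 144, 144, 146, 147, 147, 150, 148, 131, 89, 71, 61, 36, 23, 23, 25, 23, 23, 23, 24, 36, 88, 138, 143, 142, 143, 143, 143, 143, 143, 144, 144, 144, 144, 145, 145, 145, 144, 145, 145, 145, 145, 145, 145, 144, 146, 145, 145, 145]
row 245 [192, 191, 190, 189, 188, 177, 149, 142, 143, 144, 144, 142, 140, 140, 140, 140, 141, 142, 142, 145, 146, 147, 148, 148, 140, 114, 76, 66, 52, 28, 24, 24, 24, 23, 24, 24, 31, 71, 121, 144, 145, 143, 142, 141, 140, 141, 142, 144, 145, 146, 148, 145, 125, 80, 67, 56, 55, 55, 55, 55, 56, 55, 54, 53]
row 265 [194, 193, 193, 192, 192, 190, 193, 204, 220, 222, 222, 215, 176, 146, 140, 138, 138, 139, 140, 142, 142, 144, 145, 145, 146, 145, 132, 96, 72, 63, 40, 23, 23, 24, 22, 23, 23, 26, 49, 100, 141, 145, 144, 140, 140, 140, 140, 141, 142, 143, 144, 145, 145, 127, 80, 66, 58, 53, 55, 54, 54, 53, 55, 52]
row 285 [190, 190, 189, 189, 189, 188, 188, 189, 192, 206, 220, 222, 223, 215, 180, 150, 140, 139, 139, 140, 139, 141, 141, 143, 144, 145, 145, 143, 125, 78, 68, 56, 29, 2
[... 1895 characters left out ...]
141, 142, 141, 140, 142, 141, 141, 142, 142, 141, 141, 142, 142, 142, 138, 94, 38, 23, 24, 27, 42, 39, 24, 19, 18, 18, 17, 16, 15, 16, 14, 17]
col 250 [79, 80, 86, 90, 89, 91, 97, 100, 101, 100, 102, 108, 112, 114, 114, 126, 138, 143, 142, 142, 142, 141, 141, 141, 142, 142, 142, 137, 92, 37, 22, 20, 19, 18, 16, 18, 17, 17, 17, 17, 17, 17, 17, 17, 16]
right 205 [15, 13, 35, 113, 195, 218, 169, 93, 134, 185, 190, 190, 190, 190, 190, 191]
right 215 [15, 12, 46, 146, 224, 213, 138, 96, 145, 183, 187, 186, 186, 186, 187, 188]
right 230 [15, 18, 60, 153, 224, 205, 110, 103, 160, 184, 186, 187, 188, 189, 189, 189]
right 260 [14, 23, 70, 120, 129, 89, 86, 148, 192, 197, 198, 197, 198, 197, 196, 195]
```

```bash
cat > fit.py <<'E'
from h import *
import pickle
from scipy.optimize import least_squares
f=pickle.load(open('w4.pkl','rb'))
y51=[(217.5,225),(219.1,245),(220.7,265),(222.4,285),(223.6,305)]
y39=[(229.9,225),(231.3,245),(232.7,265),(234,285),(235.6,305)]
y70=[(346.2,205),(346,215),(345.6,230),(344.6,260)]
ob=[(p,1,-51) for p in y51]+[(p,1,-39) for p in y39]+[(p,1,70) for p in y70]
ob+=[((224,213.2),0,-66),((240,328.2),0,54),((250,328.2),0,54),((212,187),0,-90),((250,187),0,-90),((285,187),0,-90)]
W=np.array([ray(f,p,.05)[:2] for p,_,_ in ob])
def res(v):
    c,s=np.cos(v[2]),np.sin(v[2]); l=(W-v[:2])@np.array([[c,-s],[s,c]])*1e3
    return np.array([l[i,o[1]]-o[2] for i,o in enumerate(ob)])
r=least_squares(res,[.51,.195,.388]); v=r.x
print(v,r.fun.round(2))
c,s=np.cos(v[2]),np.sin(v[2])
L=np.array([[-60,45],[60,45],[60,-45],[-60,-45]])/1e3
G=v[:2]+L@np.array([[c,s],[-s,c]]); print(G)
E
python3 fit.py
```

```text
[0.5098 0.1949 0.3869] [ 0.27  0.26  0.25  0.34 -0.07 -0.06 -0.07 -0.09 -0.2  -0.02 -0.02 -0.02
 -0.1  -0.48  0.3  -0.14 -0.15  0.01 -0.01 -0.02]
[[0.4372 0.214 ]
 [0.5484 0.2593]
 [0.5823 0.1759]
 [0.4712 0.1306]]
```

Run:
```python
from h import *
import pickle
f=pickle.load(open('w4.pkl','rb')); g=cv2.cvtColor(f['img'],cv2.COLOR_RGB2GRAY).astype(int)
print(g[158:190,312].tolist(),g[158:190,326].tolist())
for r in [185,215,250,275]: print(r,g[r,292:350].tolist())
A=f['tool_from_camera']; Ki=np.linalg.inv(f['intrinsics'])
def tool(px,z):
    d=A[:3,:3]@Ki@[px[0],px[1],1]; o=A[:3,3]; return (o+d*(z-o[2])/d[2])*1e3
for v in (164,166,168,176,178,180): print(v,tool((320,v),.042),tool((320,v),.066))
for r in (185,215,250,275): print(r,tool((297,r),.042),tool((343,r),.042))
```

```text
[186, 188, 189, 190, 190, 187, 144, 75, 22, 11, 12, 13, 14, 15, 17, 18, 21, 22, 24, 26, 26, 27, 26, 27, 26, 27, 26, 25, 27, 27, 27, 26] [189, 188, 186, 185, 186, 181, 138, 71, 22, 13, 15, 16, 21, 25, 28, 24, 21, 21, 23, 24, 26, 26, 26, 25, 25, 24, 25, 25, 25, 26, 25, 24]
185 [82, 81, 81, 75, 53, 21, 13, 16, 18, 20, 23, 25, 26, 27, 27, 26, 27, 27, 27, 26, 25, 26, 26, 27, 26, 26, 24, 26, 26, 26, 25, 26, 26, 24, 25, 25, 25, 26, 24, 25, 25, 25, 26, 26, 23, 23, 19, 17, 19, 20, 18, 33, 62, 77, 66, 68, 108, 166]
215 [152, 152, 152, 150, 128, 56, 16, 16, 17, 19, 21, 23, 25, 26, 27, 25, 26, 26, 27, 25, 25, 26, 26, 25, 26, 25, 25, 25, 24, 24, 25, 25, 25, 25, 25, 26, 24, 23, 24, 25, 25, 25, 23, 23, 23, 21, 18, 16, 15, 12, 46, 146, 224, 213, 138, 96, 145, 183]
250 [55, 55, 56, 55, 52, 44, 17, 13, 15, 18, 22, 21, 23, 25, 26, 25, 25, 24, 25, 25, 26, 24, 24, 25, 24, 25, 25, 25, 25, 25, 25, 24, 23, 24, 25, 23, 22, 24, 24, 24, 25, 23, 22, 23, 20, 18, 16, 14, 14, 19, 53, 105, 133, 100, 50, 81, 118, 122]
275 [55, 55, 55, 55, 53, 46, 29, 12, 15, 17, 18, 22, 22, 24, 22, 24, 25, 24, 24, 23, 24, 24, 23, 23, 25, 24, 24, 23, 24, 23, 23, 23, 24, 23, 22, 22, 22, 23, 22, 23, 21, 24, 20, 21, 18, 17, 13, 14, 12, 47, 141, 220, 201, 103, 112, 176, 189, 192]
164 [61.8225  0.1214 42.    ] [60.6475  0.0967 66.    ]
166 [61.2043  0.1214 42.    ] [59.8952  0.0967 66.    ]
168 [60.5842  0.1214 42.    ] [59.1407  0.0967 66.    ]
176 [58.0852  0.1213 42.    ] [56.0996  0.0966 66.    ]
178 [57.4557  0.1212 42.    ] [55.3336  0.0966 66.    ]
180 [56.8243  0.1212 42.    ] [54.5652  0.0965 66.    ]
185 [55.2359 -7.2573 42.    ] [55.2385  7.4992 42.    ]
215 [45.4528 -7.4308 42.    ] [45.456  7.672 42.   ]
250 [33.4424 -7.6437 42.    ] [33.4465  7.8842 42.    ]
275 [24.4411 -7.8034 42.    ] [24.4458  8.0432 42.    ]
```

The fit residuals are under 0.5 mm and the tip sits within about 0.5 mm of the tool axis. I'll correct by about 1 mm and descend into the pocket.

```bash
python3 -m jog '[[[0.8,-1.1,10,0,0,0,0],[0,0,25,0,0,0,0],[0,0,25,0,0,0,0],[0,0,20,0,0,0,0],[0,0,10,0,0,0,0]]]'
python3 -m jog '[[[0,0,0,0,0,0,0],[0,0,4,0,0,0,0],[0,0,4,0,0,0,0],[0,0,4,0,0,0,0],[0,0,0,0,0,0,0]]]'
python3 -m jog '[[[0,0,2,0,0,0,0],[0,0,1,0,0,0,0],[0,0,0,0,0,0,0]]]'
python3 -c "
from h import *
print(bot.observe()['position'],bot.observe()['force'])"
```

```text
clock: 9.45
position: [0.4369, 0.2139, 0.2039]
tool_rot: [-3.141, -0.002, -2.753]
force: [0.7, -0.5, -0.8]
grip_width: 0.015
finger_force: 68.5
clock: 9.95
position: [0.4375, 0.2144, 0.1937]
tool_rot: [-3.142, -0.0, -2.753]
force: [0.5, -0.2, -1.9]
grip_width: 0.0151
finger_force: 68.5
clock: 10.25
position: [0.4376, 0.2144, 0.1909]
tool_rot: [-3.142, -0.0, -2.754]
force: [0.1, -0.1, -1.7]
grip_width: 0.015
finger_force: 68.5
[0.4376 0.2144 0.1909] [ 0.067  -0.1227 -1.7331]
```

```bash
for i in 1; do :; done; python3 -m jog '[[[0,0,1.5,0,0,0,0],[0,0,1,0,0,0,0],[0,0,0,0,0,0,0]]]'
python3 -m jog '[[[0,0,1,0,0,0,0],[0,0,0,0,0,0,0]]]'
python3 -m jog '[[[0,0,1,0,0,0,0],[0,0,0,0,0,0,0]]]'
```

```text
clock: 10.55
position: [0.4376, 0.2144, 0.1883]
tool_rot: [-3.142, -0.0, -2.753]
force: [-0.0, -0.0, -1.9]
grip_width: 0.0153
finger_force: 68.5
clock: 10.75
position: [0.4376, 0.2144, 0.1873]
tool_rot: [-3.142, -0.0, -2.753]
force: [0.2, 0.4, -0.7]
grip_width: 0.0151
finger_force: 68.5
clock: 10.95
position: [0.4377, 0.2145, 0.1864]
tool_rot: [3.142, 0.0, -2.753]
force: [-0.4, -0.4, 2.2]
grip_width: 0.015
finger_force: 69.0
```

Floor contact came at the expected height, so the tip is in the pocket. I'll lift about 0.8 mm to avoid dragging and start leg 1 at 5 cm/s.

```bash
python3 -m jog '[[[-2,-0.3,-0.8,0,0,0,0],[-4,0,0,0,0,0,0],[-5,0,0,0,0,0,0],[-5,0,0,0,0,0,0],[-4,0,0,0,0,0,0]]]'
python3 -m jog '[[[-5,0,0,0,0,0,0],[-5,0,0,0,0,0,0],[-5,0,0,0,0,0,0],[-5,0,0,0,0,0,0],[-5,0,0,0,0,0,0]]]'
```

```text
clock: 11.45
position: [0.4567, 0.222, 0.1872]
tool_rot: [-3.142, 0.0, -2.754]
force: [0.5, 0.3, -1.4]
grip_width: 0.015
finger_force: 68.7
clock: 11.95
position: [0.4797, 0.2313, 0.1872]
tool_rot: [-3.142, -0.0, -2.753]
force: [-0.7, 0.2, -1.4]
grip_width: 0.0154
finger_force: 68.7
```

```bash
python3 -m jog '[[[-5,0,0,0,0,0,0],[-5,0,0,0,0,0,0],[-5,0,0,0,0,0,0],[-5,0,0,0,0,0,0],[-5,0,0,0,0,0,0]]]'
python3 -m jog '[[[-5,0,0,0,0,0,0],[-5,0,0,0,0,0,0],[-5,0,0,0,0,0,0],[-5,0,0,0,0,0,0],[-5,0,0,0,0,0,0]]]'
python3 -m jog '[[[-5,0,0,0,0,0,0],[-5,0,0,0,0,0,0],[-4,0,0,0,0,0,0],[-3,0,0,0,0,0,0],[0,0,0,0,0,0,0]]]'
cat > pl.py <<'E'
from h import *
s=bot.observe(); v=np.array([.5098,.1949]); a=.3869; c,q=np.cos(a),np.sin(a)
print('plate xy mm',(s['position'][:2]-v)@np.array([[c,-q],[q,c]])*1e3,'z',s['position'][2],'F plate',s['force'][:2]@np.array([[c,-q],[q,c]]),s['force'][2])
E
python3 pl.py
```

```text
clock: 12.45
position: [0.5028, 0.2408, 0.1872]
tool_rot: [-3.142, -0.0, -2.753]
force: [0.1, 0.2, -1.2]
grip_width: 0.015
finger_force: 68.7
clock: 12.95
position: [0.526, 0.2503, 0.1872]
tool_rot: [-3.142, -0.0, -2.753]
force: [0.0, 0.7, -0.9]
grip_width: 0.0156
finger_force: 68.7
clock: 13.45
position: [0.5416, 0.2567, 0.1871]
tool_rot: [-3.142, 0.0, -2.753]
force: [0.3, -0.3, -2.3]
grip_width: 0.0154
finger_force: 68.7
plate xy mm [52.7854 45.1989] z 0.1871331581415137 F plate [ 0.1275 -0.4085] -2.2687148745506365
```

```bash
python3 -m jog '[[[-3.5,0,0,0,0,0,0],[-3,0,0,0,0,0,0],[-1,0,0,0,0,0,0],[0,0,0,0,0,0,0]]]'
python3 pl.py
python3 -m jog '[[[0,-3,0,0,0,0,0],[0,-4,0,0,0,0,0],[0,-5,0,0,0,0,0],[0,-5,0,0,0,0,0],[0,-5,0,0,0,0,0]]]'
python3 -m jog '[[[0,-5,0,0,0,0,0],[0,-5,0,0,0,0,0],[0,-5,0,0,0,0,0],[0,-5,0,0,0,0,0],[0,0,0,0,0,0,0]]]'
python3 pl.py
```

```text
clock: 13.85
position: [0.5484, 0.2594, 0.1872]
tool_rot: [3.142, 0.0, -2.753]
force: [0.3, -0.6, -0.8]
grip_width: 0.0149
finger_force: 68.7
plate xy mm [60.1066 45.2026] z 0.18717743522852348 F plate [ 0.039  -0.6305] -0.8337492058916252
clock: 14.35
position: [0.5569, 0.2384, 0.1873]
tool_rot: [-3.141, 0.0, -2.754]
force: [-0.2, -0.5, -1.3]
grip_width: 0.0152
finger_force: 68.7
clock: 14.85
position: [0.5645, 0.2196, 0.1872]
tool_rot: [-3.141, -0.0, -2.754]
force: [0.1, 0.5, -1.3]
grip_width: 0.0155
finger_force: 68.7
plate xy mm [60.0259  2.25  ] z 0.18720868663692086 F plate [0.2895 0.4644] -1.3254572781990304
```

```bash
python3 -m jog '[[[0,-4,0,0,0,0,0],[0,-5,0,0,0,0,0],[0,-5,0,0,0,0,0],[0,-5,0,0,0,0,0],[0,-5,0,0,0,0,0]]]'
python3 -m jog '[[[0,-5,0,0,0,0,0],[0,-5,0,0,0,0,0],[0,-5,0,0,0,0,0],[0,-4,0,0,0,0,0],[0,-3,0,0,0,0,0]]]'
python3 -m jog '[[[0,-1.3,0,0,0,0,0],[0,0,0,0,0,0,0]]]'
python3 pl.py
python3 -m jog '[[[3,0,0,0,0,0,0],[4,0,0,0,0,0,0],[5,0,0,0,0,0,0],[5,0,0,0,0,0,0],[5,0,0,0,0,0,0]]]'
python3 -m jog '[[[5,0,0,0,0,0,0],[5,0,0,0,0,0,0],[5,0,0,0,0,0,0],[5,0,0,0,0,0,0],[5,0,0,0,0,0,0]]]'
python3 pl.py
```

```text
clock: 15.35
position: [0.5735, 0.1978, 0.1872]
tool_rot: [-3.141, -0.0, -2.754]
force: [-0.4, -0.1, -1.0]
grip_width: 0.0151
finger_force: 68.7
clock: 15.85
position: [0.5818, 0.1775, 0.1872]
tool_rot: [-3.142, -0.0, -2.754]
force: [1.1, 0.2, -0.9]
grip_width: 0.0152
finger_force: 68.7
clock: 16.05
position: [0.5821, 0.1767, 0.1872]
tool_rot: [3.142, -0.0, -2.754]
force: [0.0, -0.7, -0.5]
grip_width: 0.0148
finger_force: 68.7
plate xy mm [ 60.1133 -44.1958] z 0.18719981662932136 F plate [-0.2228 -0.642 ] -0.4799694871938003
clock: 16.55
position: [0.5613, 0.1682, 0.1873]
tool_rot: [-3.142, 0.0, -2.753]
force: [-1.1, 0.1, -0.8]
grip_width: 0.0153
finger_force: 68.7
clock: 17.05
position: [0.5382, 0.1588, 0.1872]
tool_rot: [-3.142, 0.0, -2.753]
force: [-0.3, 0.2, -1.8]
grip_width: 0.0151
finger_force: 68.7
plate xy mm [ 12.6902 -44.1466] z 0.18720173987685634 F plate [-0.2355  0.3393] -1.8427983810645656
```

```bash
python3 -m jog '[[[5,-0.7,0,0,0,0,0],[5,0,0,0,0,0,0],[5,0,0,0,0,0,0],[5,0,0,0,0,0,0],[5,0,0,0,0,0,0]]]'
python3 -m jog '[[[5,0,0,0,0,0,0],[5,0,0,0,0,0,0],[5,0,0,0,0,0,0],[5,0,0,0,0,0,0],[5,0,0,0,0,0,0]]]'
python3 -m jog '[[[5,0,0,0,0,0,0],[5,0,0,0,0,0,0],[5,0,0,0,0,0,0],[4,0,0,0,0,0,0],[2,0,0,0,0,0,0]]]'
python3 -m jog '[[[1,0,0,0,0,0,0],[0,0,0,0,0,0,0]]]'
python3 pl.py
```

```text
clock: 17.55
position: [0.5153, 0.1487, 0.1872]
tool_rot: [3.142, -0.0, -2.753]
force: [-0.4, -0.0, -1.5]
grip_width: 0.0146
finger_force: 68.7
clock: 18.05
position: [0.4922, 0.1392, 0.1872]
tool_rot: [-3.142, 0.0, -2.753]
force: [-0.0, 0.5, -1.4]
grip_width: 0.015
finger_force: 68.7
clock: 18.55
position: [0.4728, 0.1313, 0.1872]
tool_rot: [-3.142, -0.0, -2.754]
force: [-0.2, 0.4, -1.6]
grip_width: 0.0151
finger_force: 68.7
clock: 18.75
position: [0.4722, 0.1311, 0.1872]
tool_rot: [-3.142, 0.0, -2.753]
force: [0.3, -0.2, -1.9]
grip_width: 0.0153
finger_force: 68.7
plate xy mm [-58.8677 -44.9562] z 0.18723327642664683 F plate [ 0.186  -0.3436] -1.879983353854823
```

```bash
python3 -m jog '[[[1.2,0,0,0,0,0,0],[1,0,0,0,0,0,0],[0,0,0,0,0,0,0]]]'; python3 pl.py
python3 -m jog '[[[1,0,0,0,0,0,0],[0,0,0,0,0,0,0]]]'; python3 pl.py
python3 -m jog '[[[0.8,0,0,0,0,0,0],[0,0,0,0,0,0,0]]]'; python3 pl.py
```

```text
clock: 19.05
position: [0.4701, 0.1302, 0.1872]
tool_rot: [-3.142, -0.0, -2.753]
force: [0.3, -1.2, -1.6]
grip_width: 0.0147
finger_force: 68.7
plate xy mm [-61.202  -44.9628] z 0.18719307357147852 F plate [-0.2201 -1.218 ] -1.5663407132261429
clock: 19.25
position: [0.4692, 0.1298, 0.1872]
tool_rot: [-3.142, -0.0, -2.753]
force: [0.2, -0.1, -0.8]
grip_width: 0.0149
finger_force: 68.7
plate xy mm [-62.1818 -44.9795] z 0.1872164769549815 F plate [ 0.1686 -0.2097] -0.8495786789060342
clock: 19.45
position: [0.4686, 0.1296, 0.1872]
tool_rot: [-3.142, 0.0, -2.753]
force: [1.1, 0.7, -2.2]
grip_width: 0.015
finger_force: 68.5
plate xy mm [-62.7771 -44.9438] z 0.18724794408232148 F plate [1.2763 0.2383] -2.2357147706828915
```

The blind end is confirmed by light contact at 1.3 N. I'll back off, lift slowly and carry the pick to the rack.

```bash
python3 -m jog '[[[-1.5,0,0,0,0,0,0],[0,0,-5,0,0,0,0],[0,0,-5,0,0,0,0],[0,0,-6,0,0,0,0],[0,0,-15,0,0,0,0]]]'
python3 -m jog '[[[0,0,-25,0,0,0,0],[0,0,-25,0,0,0,0],[0,0,-20,0,0,0,0],[0,0,-10,0,0,0,0],[4,-20,0,0,0,0,0]]]'
python3 -m jog '[[[4,-37,0,0,0,0,0],[4,-37,0,0,0,0,0],[4,-37,0,0,0,0,0],[4,-37,0,0,0,0,0],[4,-37,0,0,0,0,0]]]'
python3 -m jog '[[[4,-37,0,0,0,0,0],[4,-37,0,0,0,0,0],[4,-37,0,0,0,0,0],[4,-30,0,0,0,0,0],[0,-10,0,0,0,0,0]]]'
python3 -m jog '[[[0,0,0,0,0,0.145,0],[0,0,0,0,0,0.145,0],[0,0,0,0,0,0.146,0],[0,0,0,0,0,0,0],[0,0,0,0,0,0,0]]]'
```

```text
clock: 19.95
position: [0.4695, 0.13, 0.2183]
tool_rot: [-3.142, -0.001, -2.753]
force: [0.1, -0.4, -0.2]
grip_width: 0.0149
finger_force: 68.6
clock: 20.45
position: [0.4739, 0.1119, 0.2996]
tool_rot: [3.141, 0.003, -2.75]
force: [1.2, -1.1, -1.5]
grip_width: 0.015
finger_force: 68.5
clock: 20.95
position: [0.5253, -0.0702, 0.298]
tool_rot: [3.141, -0.0, -2.753]
force: [-0.3, 1.2, -0.8]
grip_width: 0.0154
finger_force: 68.5
clock: 21.45
position: [0.5673, -0.2179, 0.2977]
tool_rot: [-3.141, -0.001, -2.757]
force: [-0.4, 0.3, -1.6]
grip_width: 0.0149
finger_force: 68.6
clock: 21.95
position: [0.5676, -0.214, 0.298]
tool_rot: [3.142, -0.0, 3.099]
force: [-0.2, 0.3, -0.6]
grip_width: 0.015
finger_force: 68.5
```

```bash
python3 -m jog '[[[0.6,-1.5,15,0,0,0.005,0],[0,0,30,0,0,0,0],[0,0,25,0,0,0,0],[0,0,15,0,0,0,0],[0,0,10,0,0,0,0]]]'
python3 -m jog '[[[0,0,8,0,0,0,0],[0,0,8,0,0,0,0],[0,0,6,0,0,0,0],[0,0,4,0,0,0,0],[0,0,0,0,0,0,0]]]'
python3 -m jog '[[[0,0,3,0,0,0,0],[0,0,1,0,0,0,0],[0,0,0,0,0,0,0]]]'
```

```text
clock: 22.45
position: [0.5668, -0.2159, 0.2022]
tool_rot: [3.141, -0.001, 3.091]
force: [0.3, -1.4, -1.4]
grip_width: 0.0148
finger_force: 68.5
clock: 22.95
position: [0.5669, -0.216, 0.1769]
tool_rot: [3.141, -0.0, 3.089]
force: [0.4, 0.1, -0.7]
grip_width: 0.0148
finger_force: 68.5
clock: 23.25
position: [0.567, -0.216, 0.1732]
tool_rot: [-3.142, 0.0, 3.089]
force: [-0.1, -0.8, -1.3]
grip_width: 0.0152
finger_force: 68.5
```

```bash
python3 -m jog '[[[0,0.4,1,0,0,0,0],[0,0,0,0,0,0,0]]]'
python3 -m jog '[[[0,0,0.8,0,0,0,0],[0,0,0,0,0,0,0]]]'
```

```text
clock: 23.45
position: [0.567, -0.2155, 0.1722]
tool_rot: [-3.142, 0.0, 3.089]
force: [-0.8, -0.1, -0.9]
grip_width: 0.015
finger_force: 68.5
clock: 23.65
position: [0.567, -0.2156, 0.1715]
tool_rot: [-3.142, 0.0, 3.089]
force: [-1.0, 0.7, 1.4]
grip_width: 0.0147
finger_force: 68.8
```

Light contact at the original height, so I open slowly. The fingers can open fully here, since the scraper is 110 mm away.

```bash
python3 -m jog '[[[0,0,0,0,0,0,0.25],[0,0,0,0,0,0,0.5],[0,0,0,0,0,0,0.8],[0,0,0,0,0,0,1],[0,0,0,0,0,0,1]]]' 20
python3 -m jog '[[[0,0,0,0,0,0,1],[0,0,-10,0,0,0,1],[0,0,-25,0,0,0,1],[0,0,-35,0,0,0,1],[0,0,-40,0,0,0,1]]]'
python3 -m jog '[[[45,0,-20,0,0,0,1],[45,0,0,0,0,0,1],[20,0,0,0,0,0,1],[0,0,0,0,0,0,1],[0,0,0,0,0,0,1]]]'
python3 - <<'E'
from h import *
s,f=wrist(); save(f,'w9')
f2=bot.grab_frame('scene'); save(f2,'s9')
print(s['force'],s['position'])
for q in ['pick_grip','scraper']:
    print(q,[(np.round(d['xyz'],4).tolist(),round(d['conf'],2),wproj(f,d['xyz']).round().tolist()) for d in bot.spot_point(q,f)[:3]])
a=f['img'][:,:,::-1][200:480,160:520]; b=f2['img'][:,:,::-1][230:370,160:340]
cv2.imwrite('pics/fin.png',np.hstack([a,cv2.resize(b,(360,280))]))
E
```

```text
clock: 24.15
position: [0.567, -0.2156, 0.1714]
tool_rot: [-3.142, 0.0, 3.089]
force: [0.4, -0.7, -0.1]
grip_width: 0.0781
finger_force: 0.0
clock: 24.65
position: [0.5665, -0.2155, 0.2828]
tool_rot: [3.141, -0.001, 3.089]
force: [1.1, -1.0, 0.9]
grip_width: 0.0852
finger_force: 0.0
clock: 25.15
position: [0.4574, -0.2099, 0.3023]
tool_rot: [-3.141, 0.002, 3.089]
force: [0.9, 0.3, 0.2]
grip_width: 0.0855
finger_force: 0.0
[0.8603 0.3428 0.196 ] [ 0.4574 -0.2099  0.3023]
pick_grip [([0.5705, -0.2166, 0.1178], 0.86, [320.0, 365.0]), ([0.5692, -0.4165, 0.0098], 0.69, [148.0, 315.0])]
scraper [([0.5861, -0.1027, 0.0282], 0.66, [423.0, 323.0]), ([0.5344, -0.496, 0.0071], 0.64, [75.0, 290.0])]
```

View pics/fin.png

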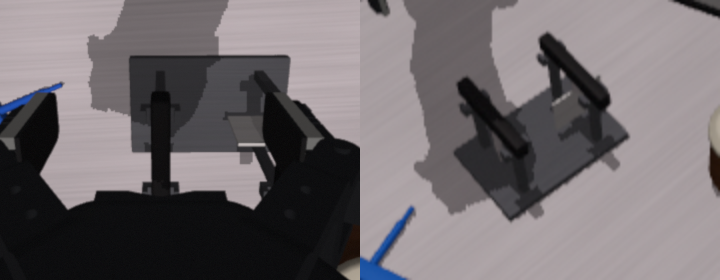

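The pick hangs level across its own bay (left crop, (160,140)), level in both saddles. The scraper is untouched at 0.1178-level height in the other bay, and the robot is clear. Handing in.

```bash
python3 -c "
from workcell import bot
print(bot.job_done())"
```

```text
the job is handed in; nothing more can be done
None
```

The pick was guided at about 5 cm/s through all three legs of the groove to a light touch at the blind end (about 1.3 N) without leaving the groove, then hung back across its bay; I handed in at about 25 s with the scraper undisturbed, and no verdict was returned.

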